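Pack the hinge and close the carton

TASK

Take the finished cabinet hinge out of the press's catch tray and put it into the open carton with the others. Then close the carton: fold the far flap (the one under the lamp bar) down flat first, and after it the near flap flat on top. Leave the tools and other things on the bench where they are.

Things in the scene. Friction and masses are not known exactly. Their poses are not given: they have to be found in the camera images.
- stand: Fixed wooden board 250 x 420 x 12 mm holding a brown open carton. Origin: on the bench under the carton's centre; x points to the carton's far side, away from the robot, y along its long side, z up. Carton outside 150 (x) x 240 (y) mm, walls 4 mm, inner floor at z = 16 mm, rim at 90 mm (near wall 96 mm). Low battens hold it, 11 mm outside the walls, up to z = 32 mm.
- lamp_bar (a point): Middle of the underside of an aluminium lamp bar fixed over the carton's far side: stand x 120 to 170 mm, y +-215 mm, z 290 to 320 mm, on two 16 mm posts at stand x = 145, y = +-195 mm. It bars a vertical tool from the far side of the far flap.
- far_flap (a joint): Angle of the far cardboard flap, 0 = folded down flat (closed), about 1.57 = upright, more = leaning outward. Starts at 1.45 to 1.8. Stiff crease: it stays where it is left.
- far_flap_hinge (a point): Middle of the far flap's hinge line, on the far rim (stand x = +75, z = 92 mm). The hinge line runs along the stand's y. Flap 236 mm wide (y), 78 mm from hinge to free edge, 4 mm thick.
- far_flap_edge (a point): Middle of the far flap's free edge, 78 mm from the hinge line.
- near_flap (a joint): Angle of the near cardboard flap (robot side), 0 = folded down flat over the far flap (closed), about 1.57 = upright, more = leaning outward to the robot. Starts at 1.65 to 2.0. Stiff crease: it stays where it is left.
- near_flap_hinge (a point): Middle of the near flap's hinge line, on the near rim (stand x = -75, z = 98 mm), along the stand's y. Flap 236 mm wide (y), 100 mm from hinge to free edge, 4 mm thick.
- near_flap_edge (a point): Middle of the near flap's free edge, 100 mm from the hinge line.
- press: Fixed green bench press with a steel chute and an open grey catch tray. Origin: on the bench under the tray's centre. Tray outside 190 (x) x 180 (y) x 30 mm high, walls 5 mm, floor at z = 5 mm. The chute ends at the tray's -y edge, 45 to 110 mm high; the press stands at y = -210 to -410 mm, 220 mm high, with a lever up to 275 mm at y = -405 mm.
- hinge: The finished cabinet hinge to be packed, bright steel, lying flat in the catch tray: an arm 58 x 18 x 20 mm high (x from -41 to +17 mm) with a round cup 35 mm across and 14 mm high centred at x = +30 mm. Origin: centre of the underside; x along the arm towards the cup, z up. 60 to 130 g.
- packed_a: A like hinge already packed, lying in the carton at its +y end (stand y about +93 mm).
- packed_b: A like hinge already packed, lying in the carton beside the first (stand y about +50 mm).
- hammer: Hammer lying on the bench; not to be disturbed.
- screwdriver: Screwdriver lying on the bench between robot and carton; not to be disturbed.
- glue: White glue bottle, 60 mm across, 150 mm high, standing; not to be disturbed.
- screw_jar: Glass jar, 64 mm across, 70 mm high, standing; not to be disturbed.
- nozzle: Black bent vacuum nozzle, about 280 mm long, 48 mm thick, lying left of the stand; not to be disturbed.
Mind the look-alikes: they are no part of the job. What is shaped like the hinge but orange or yellow is not meant.

How it is judged:
By the outcome, as a careful person would: the job done as asked, in the order asked, and still so for the second after the job is handed in, with the robot touching nothing.
It also fails if it takes over 58 s, if anything falls off the work surface, if the arm or the gripper's body presses on something with over 40 N, if the wrist force passes 120 N, or if a joint passes its speed limit or range.

ROBOT

A 6-joint arm with a two-finger parallel gripper is mounted at the origin on the work surface. World frame = base frame: x ahead of the robot, y to its left, z up, the work surface at z = 0. Lengths are in m, angles in rad, forces in N, time in s.
With the tool pointing down it reaches from about 0.35 to 0.975 m from the base axis. Payload 4.9 kg.
Tool frame: the origin (TCP) lies midway between the tips of the shut fingers; the grasp point (between the pads) lies behind it (manip.grasp_offset is the y of the grasp point in the tool frame, in m); y points along the fingers, z is the direction in which the jaws open and shut, and the axes are right-handed (so a half turn about y gives the same grasp; the last joint's range is limited). The gripper opens to 85 mm and grips with 20 to 120 N. Pads are 22 mm wide; open, the fingers measure 114 mm over their backs; the gripper's body (76 mm by 85 mm) begins 54 mm behind the grasp point. The pads swing forward as they close: fully open they stand 13 mm farther back than shut.
Start: joints at [-1.271, 0.053, 1.613, -0, 1.476, -0.119], TCP at [0.254, -0.571, 0.231] pointing down, gripper open.
Joint ranges: [-3.01, 3.01], [-1.01, 2.22], [0.06, 2.58], [-1.02, 4.17], [0.09, 2.62], [-3.14, 3.14]. Speed limits (rad/s): [2.57, 2.57, 3.14, 3.14, 3.14, 3.14].

INTERFACE

Orientations are given as a unit quaternion [w, x, y, z].
In Python, from plant import manip gives the robot as it stands. The module is installed in compiled form; this text tells all that it offers.
- The arm moves only by the shell command python3 -m jog 'ROWS'. ROWS is a JSON object of lists of equal length, an entry for each row: "offset": the shift along the world's x, y, z in units of 50 mm (1.0 is 50 mm), a list of three; "angular": the turn, a rotation vector about the world's x, y, z in units of 6 degrees (1.0 is 6 degrees), a list of three; "jaw": the finger opening in mm, from 0 to 85.4. In form: {"offset": [[tx, ty, tz], ...], "angular": [[ax, ay, az], ...], "jaw": [jaw, ...]}. A call has 1 to 12 rows; each row shifts and turns the commanded pose from where the row before left it; what a row does not reach is not made up. A row lasts 1/10 s, in which the tool goes at most 50 mm and 8.59 degrees, less where a joint would pass 70% of its speed; a pose out of reach is approached as far as the arm can. A call is refused whole if a number of a shift passes 1 or a number of a turn 1, either way. A call with a gripper value outside its range is refused whole. The fingers move at their own pace and stop on an object; the grip force is fixed at half the most. Time passes only in rows, so rows that do not move let the fingers close. It gives the time, the measured TCP pose, the force and the opening at its end, in the units of the state.
- manip.state(): the state, without advancing time (a new reading comes with each control period).
- manip.grab_frame(name): name is "scene" or "top" or "wrist"; returns the picture (420x560x3 uint8, blue, green, red); there is no depth.
- manip.camera_model(name): a dict with "fx", "fy", "cx", "cy" (pixels), "k1" (the pictures are not rectified: a ray, as slopes to the right and down, at radius r is drawn at 1 + k1 r^2 times it, then the intrinsics apply), "rvec" (rotation vector, rad) and "tvec" (3), from world to camera coordinates, as OpenCV has them; the wrist camera has in their place "mount" (4x4, takes a point from camera to tool coordinates, whose origin is the TCP and whose axes are the tool frame's). Camera axes: x right, y down, z forward; pixel columns grow to the right and rows downward; lengths in m; the calibration is good to about 2 mm. A picture is of the moment at which its call begins: read the wrist's pose just before it. camera_model takes no time and is no camera call.
- manip.job_done(): hands the job in, once; it reports no verdict.
The state is a dict: "time": time; "joint_pos": joint angles; "joint_vel": joint speeds; "joint_efforts": joint torques, N m; "tool_pos": TCP position; "tool_rot": TCP orientation; "contact_force": force on the tool from outside, world axes, zero at the start; "ft_torque": the same for the moment, N m; "gripper_width": opening from 0.0 (shut) to 1.0 (fully open).
Only numpy, scipy, OpenCV 4.12 (cv2) and the standard library are available. Lean on these libraries where they do the work, as an engineer would, in place of code of your own. Each camera call takes 0.05 s, during which the arm holds its last target.

## Working session

There is one attempt and no reset: what is moved stays moved. The work goes in short steps, Python scripts to look and compute and a shell command to move; the robot and the scene stay as the last step left them, time stands still between calls to the robot, and variables do not carry over. Pictures are saved under pics/ and viewed, and the job is handed in when it is done.

```bash
mkdir -p pics; python3 - <<'E'
from plant import manip
import cv2
s=manip.state();print(s, manip.grasp_offset)
for n in ("scene","top","wrist"):
    cv2.imwrite(f"pics/{n}0.png",manip.grab_frame(n)); print(n,manip.camera_model(n))
E
```

```text
{'time': 0.0, 'joint_pos': array([-1.27101132e+00,  5.33597776e-02,  1.61430785e+00, -4.12458732e-05,
        1.47600624e+00, -1.18979214e-01]), 'joint_vel': array([-0.0001449 ,  0.00076085, -0.00272857, -0.00027352, -0.00013077,
       -0.0004361 ]), 'joint_efforts': array([ 2.66872294e-04, -3.93675828e+01, -3.70180643e+01, -1.35614528e-04,
        6.97901094e-03,  6.58917321e-08]), 'tool_pos': array([ 0.25395853, -0.5703861 ,  0.23005294]), 'tool_rot': array([ 0.14689646, -0.14705824,  0.69239408, -0.69093107]), 'contact_force': array([-1.54769918, -1.03053241,  0.32080016]), 'ft_torque': array([0.01488558, 0.03550584, 0.00115774]), 'gripper_width': 0.9981319491871348} -0.0187
scene {'fx': 487.0919306265343, 'fy': 487.0919306265343, 'cx': 278.03567085711796, 'cy': 209.5305826343926, 'k1': -0.17106362261911745, 'rvec': array([ 2.40753206,  0.6230871 , -0.22420383]), 'tvec': array([-0.41979775, -0.02943376,  1.71207472])}
top {'fx': 401.46172562558195, 'fy': 401.46172562558195, 'cx': 277.3806727526267, 'cy': 213.79507326524867, 'k1': -0.10071369651568823, 'rvec': array([ 2.21384994, -2.16482337,  0.09535749]), 'tvec': array([0.0188597 , 0.49394277, 1.43988218])}
wrist {'fx': 304.0677496744326, 'fy': 304.0677496744326, 'cx': 285.3034020553246, 'cy': 211.55717419768226, 'k1': -0.03792195085540314, 'mount': array([[-7.15098349e-05,  9.61727918e-01,  2.74006215e-01,
        -6.89083676e-02],
       [ 1.19868276e-04, -2.74006205e-01,  9.61727916e-01,
        -1.42013554e-01],
       [ 9.99999990e-01,  1.01617657e-04, -9.56865295e-05,
         3.15245437e-04],
       [ 0.00000000e+00,  0.00000000e+00,  0.00000000e+00,
         1.00000000e+00]])}
```

View pics/scene0.png

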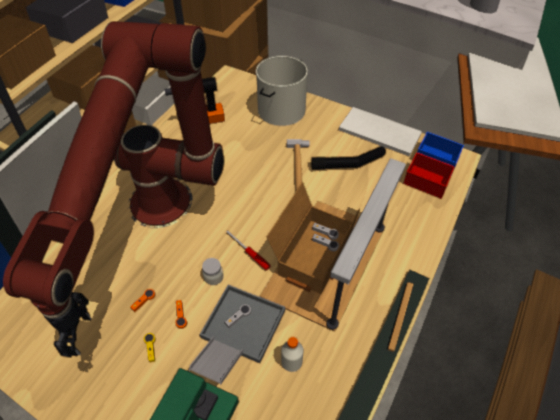

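View pics/top0.png

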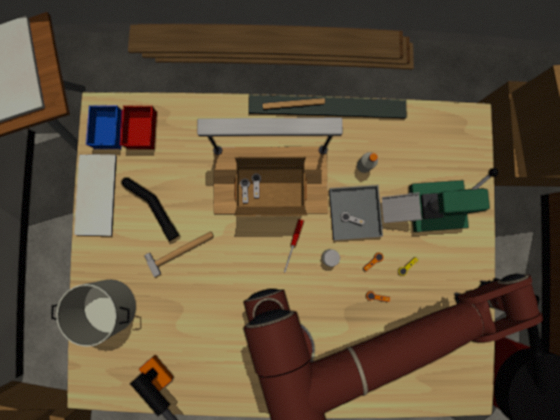

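View pics/wrist0.png

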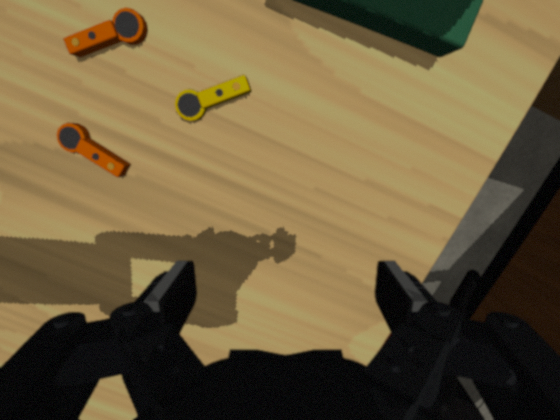

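Candidates for the hinge in the top view are steel in the tray (352,218), orange (373,262) and (378,297), yellow (408,265), and the packed ones (245,190) and (257,187). I choose the steel one in the tray at (352,218), and will check it in a close crop.

```bash
cat > h.py <<'E'
import numpy as np, cv2
from scipy.spatial.transform import Rotation as R
from plant import manip
def cam(n,s=None):
    m=manip.camera_model(n); K=np.array([[m["fx"],0,m["cx"]],[0,m["fy"],m["cy"]],[0,0,1]]); d=np.array([m["k1"],0,0,0,0.])
    if n=="wrist":
        q=s["tool_rot"]; T=np.eye(4); T[:3,:3]=R.from_quat(np.r_[q[1:],q[0]]).as_matrix(); T[:3,3]=s["tool_pos"]
        W=np.linalg.inv(T@m["mount"]); return K,d,W[:3,:3],W[:3,3]
    return K,d,R.from_rotvec(m["rvec"]).as_matrix(),m["tvec"]
def ray(c,p):
    K,d,Rm,t=c; u=cv2.undistortPoints(np.array([[p]],float),K,d)[0,0]
    v=Rm.T@np.r_[u,1]; return -Rm.T@t, v/np.linalg.norm(v)
def onz(c,p,z):
    o,v=ray(c,p); return o+v*(z-o[2])/v[2]
def tri(cs,ps):
    A=np.zeros((3,3));b=np.zeros(3)
    for c,p in zip(cs,ps):
        o,v=ray(c,p);P=np.eye(3)-np.outer(v,v);A+=P;b+=P@o
    return np.linalg.solve(A,b)
def proj(c,X):
    K,d,Rm,t=c; return cv2.projectPoints(np.array(X,float).reshape(-1,3),cv2.Rodrigues(Rm)[0],np.array(t,float),K,d)[0][:,0]
def crop(src,dst,x0,y0,x1,y1,f):
    im=cv2.imread(src) if isinstance(src,str) else src
    cv2.imwrite(dst,cv2.resize(im[y0:y1,x0:x1],None,fx=f,fy=f,interpolation=cv2.INTER_CUBIC))
E
python3 - <<'E'
from h import *
crop("pics/top0.png","pics/top0c.png",190,105,400,255,3.8)
crop("pics/scene0.png","pics/scene0c.png",190,150,420,370,2.7)
E
```

```text
(no output)
```

View pics/top0c.png

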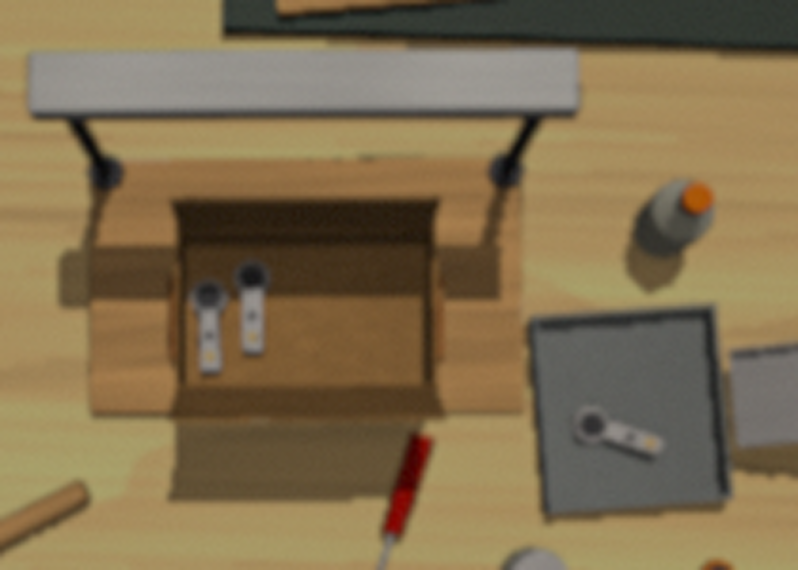

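View pics/scene0c.png

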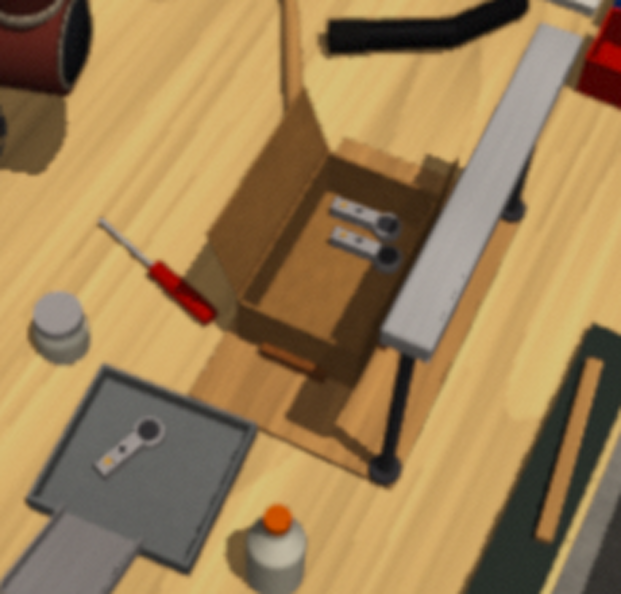

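The close crop shows the steel hinge in the tray (cup at crop (590,425), arm end (660,448)). The two packed hinges are in the carton, the near flap is up in the scene view, and the far flap sits at the lamp bar. Next I measure poses.

```bash
python3 - <<'E'
from h import *
t=cam("top");s=cam("scene")
T=lambda x,y:(190+x/3.8-.37,105+y/3.8-.37)
S=lambda x,y:(190+x/2.7-.3,150+y/2.7-.3)
np.set_printoptions(precision=4,suppress=True)
for n,p in dict(nl=(91,414),nr=(522,414),fr=(520,166),fl=(91,160)).items(): print("board",n,onz(t,T(*p),.012))
print("board fr scene",onz(s,S(372,487),.012),"nr",onz(s,S(190,393),.012))
print("cup top",onz(t,T(590,425),.005+.014),onz(s,S(148,431),.019))
print("arm end top",onz(t,T(661,450),.025),onz(s,S(102,471),.025))
for p in [(530,318),(713,307),(728,495),(547,519)]: print("tray",onz(t,T(*p),.03))
print("posts",onz(t,T(105,173),.012),onz(t,T(506,172),.012))
print("bar corners top",*[onz(t,T(*p),.32) for p in [(30,52),(578,48),(578,112),(28,114)]])
print("rim inner top", [onz(t,T(*p),.09) for p in [(178,200),(436,198)]])
print("packed cups",onz(t,T(209,295),.03),onz(t,T(252,276),.03))
print("packed ends",onz(t,T(209,370),.036),onz(t,T(253,352),.036))
print("glue top",onz(t,T(697,198),.15)); print("screwdriver",onz(t,T(424,436),.02),onz(t,T(395,535),.02))
print("jar",onz(t,T(537,560),.07))
E
```

```text
board nl [0.4893 0.2627 0.012 ]
board nr [ 0.4988 -0.1517  0.012 ]
board fr [ 0.7419 -0.1471  0.012 ]
board fl [0.7376 0.2717 0.012 ]
board fr scene [ 0.7327 -0.1578  0.012 ] nr [ 0.5039 -0.1533  0.012 ]
cup top [ 0.4892 -0.2165  0.019 ] [ 0.4896 -0.2195  0.019 ]
arm end top [ 0.4663 -0.2842  0.025 ] [ 0.4733 -0.287   0.025 ]
tray [ 0.5896 -0.1558  0.03  ]
tray [ 0.605  -0.3331  0.03  ]
tray [ 0.4244 -0.3481  0.03  ]
tray [ 0.3982 -0.1744  0.03  ]
posts [0.7249 0.2575 0.012 ] [ 0.7355 -0.1335  0.012 ]
bar corners top [0.748  0.2753 0.32  ] [ 0.762  -0.1509  0.32  ] [ 0.7107 -0.151   0.32  ] [0.6985 0.2746 0.32  ]
rim inner top [array([0.6829, 0.1781, 0.09  ]), array([ 0.6905, -0.0593,  0.09  ])]
packed cups [0.6044 0.1512 0.03  ] [0.6236 0.1107 0.03  ]
packed ends [0.5319 0.1488 0.036 ] [0.55   0.1076 0.036 ]
glue top [ 0.6841 -0.2872  0.15  ]
screwdriver [ 0.475  -0.0569  0.02  ] [ 0.3801 -0.0311  0.02  ]
jar [ 0.36   -0.1595  0.07  ]
```

```bash
cat >> h.py <<'E'
O=np.array([.585,.058]);YAW=.03
def st(x,y,z): c,s=np.cos(YAW),np.sin(YAW); x=np.asarray(x)/1000;y=np.asarray(y)/1000; return np.array([O[0]+c*x-s*y,O[1]+s*x+c*y,z/1000])
def tost(P): c,s=np.cos(YAW),np.sin(YAW); d=P[:2]-O; return np.array([c*d[0]+s*d[1],-s*d[0]+c*d[1],P[2]])*1000
E
python3 - <<'E'
from h import *
np.set_printoptions(precision=1,suppress=True)
t=cam("top");s=cam("scene")
print(ray(t,(280,200))[0])
def show(n,X):
    a=proj(t,X)[0];b=proj(s,X)[0]
    print(n,"top",(a+.37-[190,105])*3.8,"scene",(b+.3-[190,150])*2.7)
for y in(118,-118):
    show("farhinge%d"%y,st(75,y,92)); show("nearhinge%d"%y,st(-75,y,98))
    for A in(1.45,1.6,1.8): show("far%.2f"%A,st(75-78*np.cos(A),y,92+78*np.sin(A)))
    for A in(1.65,1.8,2.0): show("near%.2f"%A,st(-75+100*np.cos(A),y,98+100*np.sin(A)))
show("floor",st(71,116,16));show("floor",st(71,-116,16));show("floor",st(-71,116,16));show("floor",st(-71,-116,16))
for y in (195,-195): show("post",st(145,y,12))
E
```

```text
[0.4 0.  1.5]
farhinge118 top [176.7 227.9] scene [443.  195.5]
nearhinge118 top [176.  390.2] scene [327.5 146.8]
far1.45 top [168.8 221. ] scene [443.3 151.3]
far1.60 top [168.8 207.6] scene [452.9 154.7]
far1.80 top [169.  190.6] scene [465.5 160.8]
near1.65 top [165.4 388.9] scene [325.3  89.5]
near1.80 top [165.6 406.7] scene [313.5  86.4]
near2.00 top [166.4 429.6] scene [298.5  84.5]
farhinge-118 top [434.  226.4] scene [360.5 352. ]
nearhinge-118 top [436.8 388.4] scene [236.6 295.3]
far1.45 top [441.1 219.5] scene [357.4 310.6]
far1.60 top [441.  206.1] scene [367.8 314.7]
far1.80 top [440.5 189.1] scene [381.4 321.5]
near1.65 top [446.5 386.9] scene [229.2 240.9]
near1.80 top [446.5 404.7] scene [216.7 236.8]
near2.00 top [446.1 427.6] scene [201.  233.6]
floor top [185.8 247.4] scene [432.1 232.9]
floor top [425.8 245.9] scene [353.3 383.2]
floor top [185.7 393.8] scene [326.6 190.5]
floor top [427.7 392.1] scene [241.  333.7]
post top [105.2 173.9] scene [510.7 210.5]
post top [505.1 171.7] scene [384.8 469.4]
```

```bash
python3 - <<'E'
from h import *
np.set_printoptions(precision=3,suppress=True)
s=manip.state();q=s["tool_rot"];M=R.from_quat(np.r_[q[1:],q[0]]).as_matrix();print(M)
z=M[:,2];print("jaw az deg",np.degrees(np.arctan2(z[1],z[0])),"camside(-x tool) az",np.degrees(np.arctan2(-M[1,0],-M[0,0])))
cup=np.array([.4894,-.218]);end=np.array([.4695,-.2856]);d=(cup-end);print(np.linalg.norm(d),np.degrees(np.arctan2(d[1],d[0])))
E
```

```text
[[-0.914 -0.     0.407]
 [-0.407  0.002 -0.914]
 [-0.    -1.    -0.002]]
jaw az deg -66.00341630055584 camside(-x tool) az 23.996566775735847
0.07046821978736233 73.59669436323179
```

```bash
python3 -m jog '{"offset":[[0.1,0.64,0],[0.2,0.64,0],[0.3,0.64,0],[0.4,0.64,0],[0.5,0.64,0],[0.6,0.64,0],[0.6,0.64,-0.3],[0.6,0.64,-0.3],[0.6,0.64,-0.3],[0.6,0.64,-0.3],[0,0,0],[0,0,0]],"angular":[[0,0,0.84],[0,0,0.84],[0,0,0.84],[0,0,0.84],[0,0,0.84],[0,0,0.84],[0,0,0.84],[0,0,0.84],[0,0,0.84],[0,0,0.84],[0,0,0],[0,0,0]],"jaw":[50,50,50,50,50,50,50,50,50,50,50,50]}'
python3 - <<'E'
from h import *
s=manip.state();im=manip.grab_frame("wrist");cv2.imwrite("pics/w1.png",im)
np.save("w1.npy",np.r_[s["tool_pos"],s["tool_rot"]]);print(s["tool_pos"],s["joint_pos"],s["gripper_width"])
E
```

```text
time: 1.35
tool_pos: [0.4791, -0.25, 0.1705]
tool_rot: [0.428, -0.428, 0.563, -0.562]
contact_force: [0.2, 0.0, 0.2]
gripper_width: 0.586
[ 0.47913441 -0.2500365   0.1704854 ] [-6.18437404e-01 -1.03249091e-01  1.86918303e+00 -5.17084186e-04
  1.37733153e+00 -3.47709888e-01] 0.5864413680543705
```

View pics/w1.png

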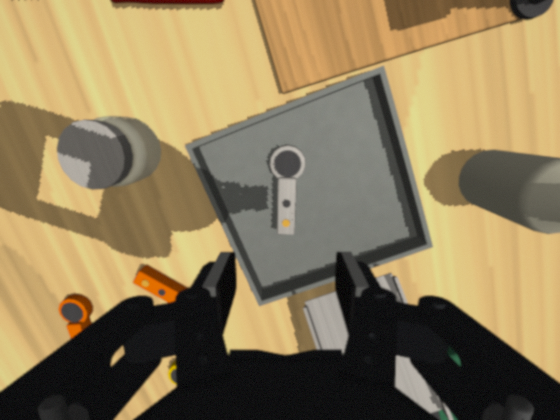

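The wrist view shows the steel hinge with its cup at (288,163) and arm end at (286,234). It is nearly in line with the tool, between jaws at (225,270) and (350,270).

```bash
python3 - <<'E'
from h import *
a=np.load("w1.npy");c=cam("wrist",dict(tool_pos=a[:3],tool_rot=a[3:]))
cup=onz(c,(288,163),.019);e=onz(c,(286.5,234),.025);d=(cup-e)[:2]
print(cup,e,np.linalg.norm(d),np.degrees(np.arctan2(d[1],d[0])))
u=d/np.linalg.norm(d);g=cup[:2]-.034*u;print("grasp",g,"shift units",(g-a[:2])/.05, (0.010-a[2])/.05)
E
```

```text
[ 0.49016375 -0.21801081  0.019     ] [ 0.47006051 -0.28533041  0.025     ] 0.07025716547417135 73.37312146596487
grasp [ 0.48043506 -0.25058922] shift units [ 0.02601286 -0.01105434] -3.209707974814225
```

```bash
python3 -m jog '{"offset":[[0.03,-0.01,-0.5],[0,0,-0.6],[0,0,-0.6],[0,0,-0.6],[0,0,-0.4],[0,0,-0.3],[0,0,-0.2],[0,0,0],[0,0,0],[0,0,0],[0,0,0],[0,0,0]],"angular":[[0,0,-0.15],[0,0,0],[0,0,0],[0,0,0],[0,0,0],[0,0,0],[0,0,0],[0,0,0],[0,0,0],[0,0,0],[0,0,0],[0,0,0]],"jaw":[50,50,50,50,50,50,50,50,0,0,0,0]}'; python3 -m jog '{"offset":[[0,0,0],[0,0,0],[0,0,0.3],[0,0,0.5]],"angular":[[0,0,0],[0,0,0],[0,0,0],[0,0,0]],"jaw":[0,0,0,0]}'
```

```text
time: 2.6
tool_pos: [0.4819, -0.2523, 0.013]
tool_rot: [-0.423, 0.423, -0.565, 0.568]
contact_force: [-0.3, 0.0, 5.4]
gripper_width: 0.19
time: 3.0
tool_pos: [0.4789, -0.2501, 0.05]
tool_rot: [0.423, -0.424, 0.568, -0.565]
contact_force: [0.5, 0.4, -0.6]
gripper_width: 0.188
```

```bash
python3 -m jog '{"offset":[[0,0.1,0.8],[0,0.3,0.8],[0.1,0.5,0.8],[0.1,0.6,0.8],[0.2,0.6,0.7],[0.2,0.6,0],[0.2,0.6,0],[0.2,0.6,0],[0.2,0.6,0],[0.2,0.6,0],[0.2,0.5,0],[0.26,0.35,0]],"angular":[[0,0,-1],[0,0,-1],[0,0,-1],[0,0,-1],[0,0,-1],[0,0,-1],[0,0,-1],[0,0,-1],[0,0,-1],[0,0,-1],[0,0,-1],[0,0,-0.95]],"jaw":[0,0,0,0,0,0,0,0,0,0,0,0]}'
python3 -m jog '{"offset":[[0,0,0],[0,0,0]],"angular":[[0,0,0],[0,0,0]],"jaw":[0,0]}'
python3 - <<'E'
from h import *
s=manip.state();im=manip.grab_frame("wrist");cv2.imwrite("pics/w2.png",im)
crop(manip.grab_frame("scene"),"pics/s2.png",190,100,420,320,2.7)
np.save("w2.npy",np.r_[s["tool_pos"],s["tool_rot"]]);print(s["tool_pos"],s["joint_pos"],s["gripper_width"],s["contact_force"],tost(s["tool_pos"]))
E
```

```text
time: 4.2
tool_pos: [0.5732, 0.0478, 0.2465]
tool_rot: [0.01, -0.01, 0.707, -0.707]
contact_force: [-0.4, -0.0, -0.5]
gripper_width: 0.193
time: 4.4
tool_pos: [0.5732, 0.046, 0.2461]
tool_rot: [-0.012, 0.012, -0.707, 0.707]
contact_force: [1.3, 0.5, -1.8]
gripper_width: 0.192
[0.57317426 0.04603568 0.24613462] [-4.90637595e-02 -7.36479815e-02  1.71358989e+00 -3.90596549e-04
  1.50246923e+00  1.48823281e+00] 0.19177339350962508 [ 1.26799114  0.54368851 -1.79438531] [-12.17929262 -11.60421857 246.13462432]
```

View pics/w2.png

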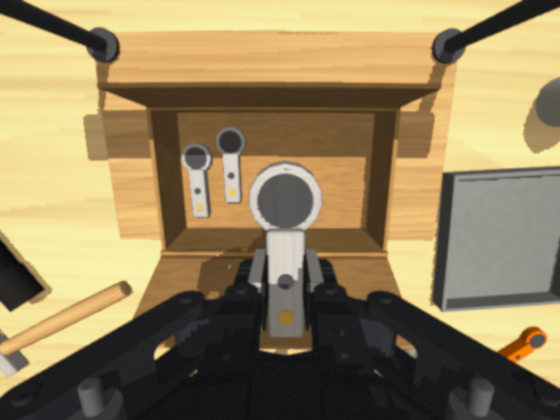

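View pics/s2.png

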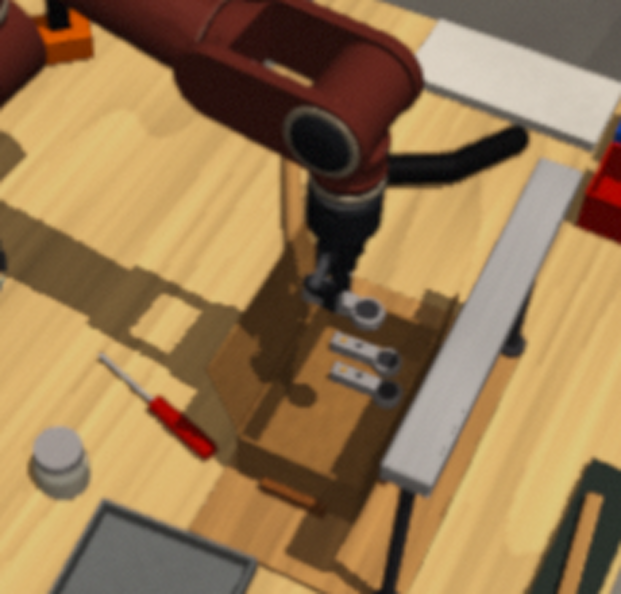

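The wrist view shows the held hinge with its cup at (286,197), lined up with the packed ones at (195,158) and (230,142). The far flap's free edge runs along row ~88 from x=100 to 442, and the near rim along row ~253.

```bash
python3 - <<'E'
from h import *
np.set_printoptions(precision=1,suppress=True)
a=np.load("w2.npy");c=cam("wrist",dict(tool_pos=a[:3],tool_rot=a[3:]))
for p in [(165,253),(387,253)]: print("near rim",tost(onz(c,p,.096)))
for p in [(100,87),(442,90)]:
    o,v=ray(c,p);os=tost(o);b=tost(o+v*.1)-os
    r=min((abs(np.hypot((os+k*b)[0]-75,(os+k*b)[2]-92)-78),k) for k in np.linspace(1,4,3000) if (os+k*b)[2]>95)
    P=os+r[1]*b;print("far edge",P,np.arctan2(P[2]-92,75-P[0]),r[0])
for p in [(195,157),(230,141)]: print("packed cup",tost(onz(c,p,.030)))
for p in [(101,45),(449,45)]: print("post",tost(onz(c,p,.012)))
E
```

```text
near rim [-72.1 113.6  96. ]
near rim [ -71.2 -118.6   96. ]
far edge [ 82.4 114.6 169.7] 1.66637473059021 0.013200235997743448
far edge [  81.  -118.4  169.7] 1.6478845143507437 0.029791786983452084
packed cup [20.7 93.7 30. ]
packed cup [39.  51.8 30. ]
post [146.  198.3  12. ]
post [ 146.8 -197.4   12. ]
```

```bash
python3 -m jog '{"offset":[[0,0,-0.5],[0,0,-0.6],[0,0,-0.6],[0,0,-0.6],[0,0,-0.6],[0,0,-0.5],[0,0,-0.4],[0,0,-0.3],[0,0,-0.2],[0,0,0],[0,0,0]],"angular":[[0,0,0],[0,0,0],[0,0,0],[0,0,0],[0,0,0],[0,0,0],[0,0,0],[0,0,0],[0,0,0],[0,0,0],[0,0,0]],"jaw":[0,0,0,0,0,0,0,0,0,0,0]}'
```

```text
time: 5.6
tool_pos: [0.5743, 0.0456, 0.0319]
tool_rot: [-0.011, 0.011, -0.707, 0.707]
contact_force: [0.2, -0.1, -1.3]
gripper_width: 0.191
```

```bash
python3 -m jog '{"offset":[[0,0,-0.05],[0,0,-0.05],[0,0,0]],"angular":[[0,0,0],[0,0,0],[0,0,0]],"jaw":[0,0,0]}';python3 -m jog '{"offset":[[0,0,0],[0,0,0],[0,0,0],[0,0,0.2],[0,0,0.5],[0,0,0.7],[0,0,0.8],[0,0,0.8],[0,0,0.8],[0,0,0.7]],"angular":[[0,0,0],[0,0,0],[0,0,0],[0,0,0],[0,0,0],[0,0,0],[0,0,0],[0,0,0],[0,0,0],[0,0,0]],"jaw":[36,36,36,36,36,36,36,36,36,36]}'
python3 - <<'E'
from h import *
s=manip.state();im=manip.grab_frame("wrist");cv2.imwrite("pics/w3.png",im);print(s["tool_pos"],tost(s["tool_pos"]))
E
```

```text
time: 5.9
tool_pos: [0.5737, 0.0459, 0.0263]
tool_rot: [0.011, -0.011, 0.707, -0.707]
contact_force: [0.1, -0.3, -1.0]
gripper_width: 0.19
time: 6.9
tool_pos: [0.5738, 0.0459, 0.2547]
tool_rot: [-0.012, 0.01, -0.707, 0.707]
contact_force: [1.3, -0.3, 1.1]
gripper_width: 0.419
[0.57384408 0.04590255 0.25467034] [-11.51376585 -11.75738136 254.67034072]
```

View pics/w3.png

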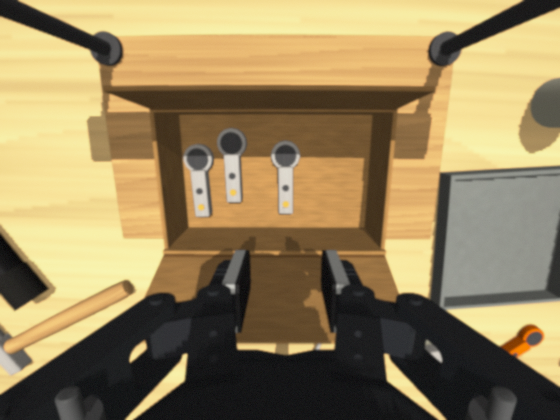

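All three hinges lie in the carton: the new one at (286,185), the packed ones at (198,185) and (232,168). Next is the far flap, with a closed gripper tilted 45° forward to reach over and behind the flap under the bar.

```bash
python3 -m jog '{"offset":[[0,0.03,0],[0.1,0.03,-0.1],[0.2,0.03,-0.2],[0.2,0.03,-0.2],[0.2,0.03,-0.2],[0.3,0.03,-0.2],[0.3,0.03,-0.1],[0.3,0.03,0],[0,0,0],[0,0,0]],"angular":[[0.03,-0.94,0],[0.03,-0.94,0],[0.03,-0.94,0],[0.03,-0.94,0],[0.03,-0.94,0],[0.03,-0.94,0],[0.03,-0.94,0],[0.03,-0.94,0],[0,0,0],[0,0,0]],"jaw":[0,0,0,0,0,0,0,0,0,0]}'
python3 - <<'E'
from h import *
s=manip.state();q=s["tool_rot"];print(tost(s["tool_pos"]),R.from_quat(np.r_[q[1:],q[0]]).as_matrix(),s["joint_pos"])
crop(manip.grab_frame("scene"),"pics/s3.png",190,100,420,320,2.7);cv2.imwrite("pics/w4.png",manip.grab_frame("wrist"))
E
```

```text
time: 7.95
tool_pos: [0.6533, 0.0579, 0.2014]
tool_rot: [0.281, 0.261, 0.658, -0.649]
contact_force: [-0.2, 0.7, -0.8]
gripper_width: -0.001
[ 68.298644    -2.13966756 201.35706133] [[-7.06191307e-01  7.07313244e-01  3.16514302e-02]
 [-2.20777854e-02  2.26836260e-02 -9.99498887e-01]
 [-7.07676769e-01 -7.06536218e-01 -4.03069460e-04]] [-0.04982799 -0.26498498  2.09827248  0.11541291  0.5266744   1.41356045]
```

View pics/s3.png

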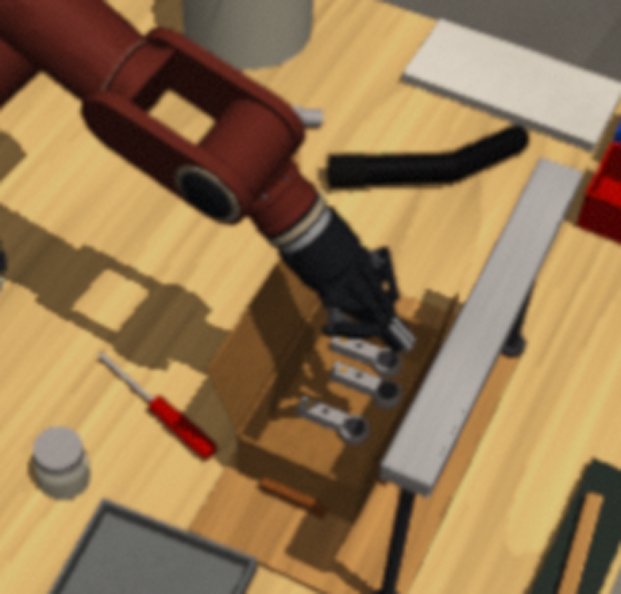

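View pics/w4.png

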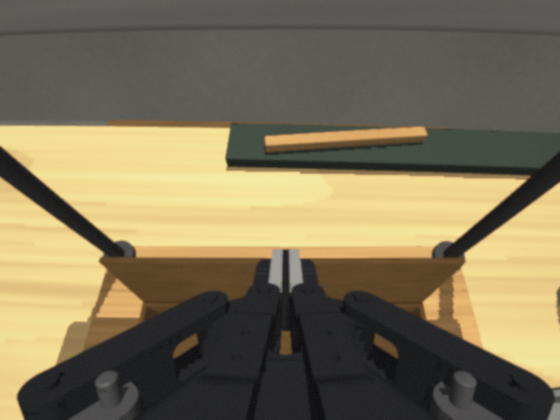

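```bash
python3 -m jog '{"offset":[[0.4,0.01,0],[0.4,0.01,0],[0.35,0.01,0],[0,0,-0.3],[0,0,-0.3],[0,0,-0.3],[0,0,-0.1],[0,0,0]],"angular":[[0,0,0],[0,0,0],[0,0,0],[0,0,0],[0,0,0],[0,0,0],[0,0,0],[0,0,0]],"jaw":[0,0,0,0,0,0,0,0]}'
python3 - <<'E'
from h import *
s=manip.state();print(tost(s["tool_pos"]),s["contact_force"])
crop(manip.grab_frame("scene"),"pics/s4.png",190,100,420,320,2.7)
E
```

```text
time: 8.85
tool_pos: [0.7102, 0.0595, 0.1495]
tool_rot: [0.281, 0.26, 0.658, -0.649]
contact_force: [-0.2, -0.4, -0.0]
gripper_width: 0.001
[125.14173187  -2.28772797 149.45941381] [-0.23400725 -0.36320887 -0.0214569 ]
```

View pics/s4.png

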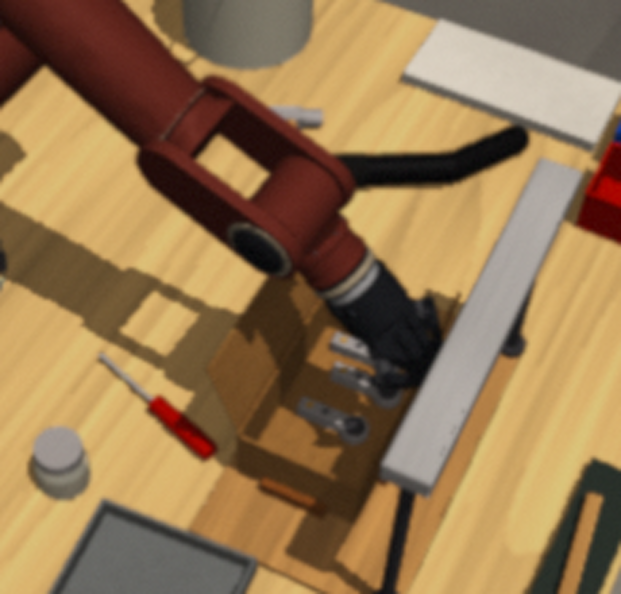

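```bash
python3 -m jog '{"offset":[[-0.2,0,0],[-0.2,0,0],[-0.2,0,0],[-0.2,0,0]],"angular":[[0,0,0],[0,0,0],[0,0,0],[0,0,0]],"jaw":[0,0,0,0]}';python3 -m jog '{"offset":[[-0.2,0,0],[-0.2,0,0],[-0.2,0,0]],"angular":[[0,0,0],[0,0,0],[0,0,0]],"jaw":[0,0,0]}'
python3 - <<'E'
from h import *
s=manip.state();print(tost(s["tool_pos"]),s["contact_force"])
crop(manip.grab_frame("scene"),"pics/s5.png",190,100,420,320,2.7);cv2.imwrite("pics/w5.png",manip.grab_frame("wrist"))
E
```

```text
time: 9.3
tool_pos: [0.6699, 0.0595, 0.151]
tool_rot: [0.281, 0.261, 0.657, -0.648]
contact_force: [1.0, 0.4, 0.1]
gripper_width: -0.002
time: 9.6
tool_pos: [0.6402, 0.0594, 0.151]
tool_rot: [0.282, 0.261, 0.657, -0.648]
contact_force: [0.3, -0.4, -0.1]
gripper_width: -0.003
[ 55.16958231  -0.22459608 151.0240981 ] [ 0.32525644 -0.38051273 -0.06990804]
```

View pics/s5.png

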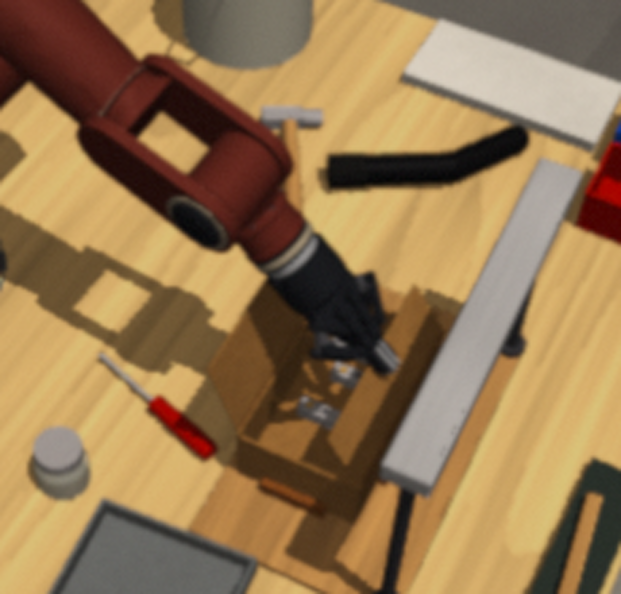

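View pics/w5.png

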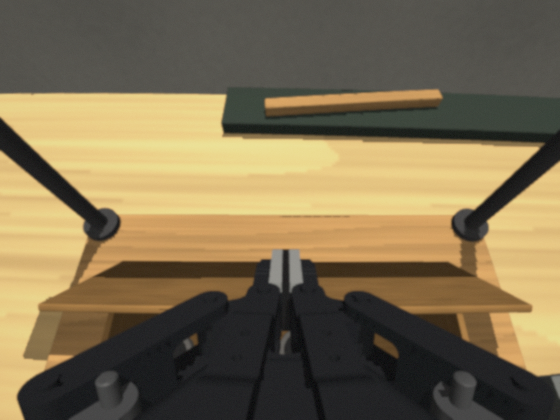

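The scene and wrist views show the far flap leaning inward, its edge at row ~305 of the wrist view, resting on the fingers' underside. Next I de-tilt and press it down.

```bash
python3 -m jog '{"offset":[[-0.1,0,0],[-0.1,0,0],[-0.1,0,0],[-0.05,0,0],[-0.05,0,0],[0,0,-0.2],[0,0,-0.2],[0,0,-0.2],[0,0,-0.2]],"angular":[[-0.03,1,0],[-0.03,1,0],[-0.03,1,0],[-0.03,1,0],[-0.03,1,0],[0,0,0],[0,0,0],[0,0,0],[0,0,0]],"jaw":[0,0,0,0,0,0,0,0,0]}'
python3 - <<'E'
from h import *
s=manip.state();print(tost(s["tool_pos"]),s["contact_force"])
crop(manip.grab_frame("scene"),"pics/s6.png",190,100,420,320,2.7)
E
```

```text
time: 10.6
tool_pos: [0.6195, 0.0595, 0.1087]
tool_rot: [0.103, 0.082, 0.703, -0.699]
contact_force: [0.6, -0.2, 0.8]
gripper_width: -0.002
[ 34.55973707   0.41519477 108.67255841] [ 0.56494174 -0.24824677  0.82163747]
```

View pics/s6.png

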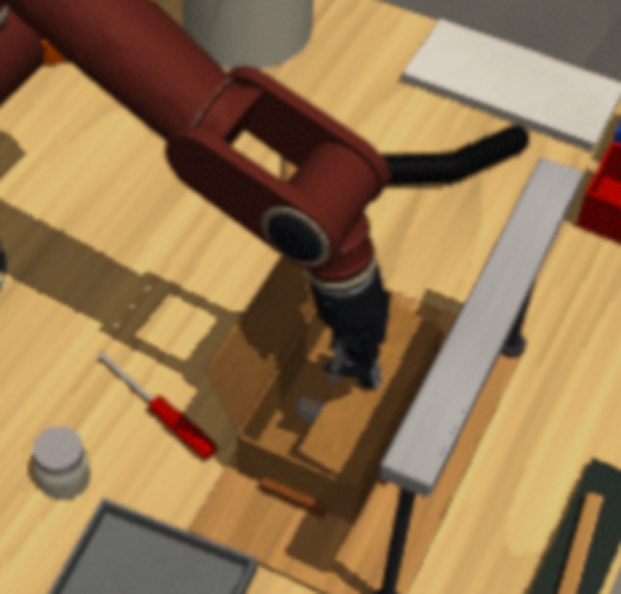

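```bash
python3 -m jog '{"offset":[[0,0,-0.1],[0,0,-0.1],[0,0,-0.06],[0,0,0]],"angular":[[0,0,0],[0,0,0],[0,0,0],[0,0,0]],"jaw":[0,0,0,0]}';python3 -m jog '{"offset":[[0,0,-0.05],[0,0,0]],"angular":[[0,0,0],[0,0,0]],"jaw":[0,0]}'
```

```text
time: 11.05
tool_pos: [0.6209, 0.0594, 0.0976]
tool_rot: [0.104, 0.082, 0.703, -0.699]
contact_force: [0.9, -0.4, 0.8]
gripper_width: 0.003
time: 11.25
tool_pos: [0.6216, 0.0594, 0.0961]
tool_rot: [0.104, 0.083, 0.703, -0.699]
contact_force: [0.8, -0.0, 1.2]
gripper_width: 0.001
```

```bash
for i in 1; do python3 -m jog '{"offset":[[0,0,-0.04],[0,0,0]],"angular":[[0,0,0],[0,0,0]],"jaw":[0,0]}';python3 -m jog '{"offset":[[0,0,-0.04],[0,0,0]],"angular":[[0,0,0],[0,0,0]],"jaw":[0,0]}'; done
python3 - <<'E'
from h import *
s=manip.state();print(tost(s["tool_pos"]),s["contact_force"])
crop(manip.grab_frame("scene"),"pics/s7.png",250,170,370,290,5)
E
```

```text
time: 11.45
tool_pos: [0.6218, 0.0594, 0.0957]
tool_rot: [0.104, 0.083, 0.703, -0.699]
contact_force: [-6.0, 0.4, 9.8]
gripper_width: 0.002
time: 11.65
tool_pos: [0.6219, 0.0594, 0.0954]
tool_rot: [0.104, 0.082, 0.703, -0.699]
contact_force: [-12.0, -0.8, 18.2]
gripper_width: 0.001
[36.97435426  0.28236308 95.42521048] [-11.95654776  -0.78085835  18.19586836]
```

View pics/s7.png

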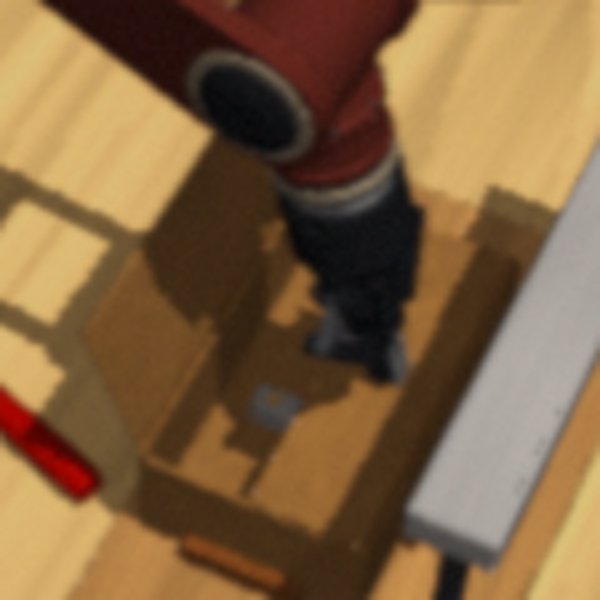

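```bash
python3 -m jog '{"offset":[[0,0,0.3],[0,0,0.6],[0,0,0.7],[0,0,0.7],[-0.3,0,0.5],[-0.5,0,0],[-0.6,-0.02,0],[-0.6,-0.02,0],[-0.6,-0.02,0],[-0.6,-0.02,0],[-0.6,-0.02,0],[0,0,0]],"angular":[[0,0,0],[0,0,0],[0,0,0],[0,0.5,0],[0,0.5,0],[0,0.5,0],[0,0.5,0],[0,0.5,0],[0,0,0],[0,0,0],[0,0,0],[0,0,0]],"jaw":[0,0,0,0,0,0,0,0,0,0,0,0]}'
python3 - <<'E'
from h import *
s=manip.state();print(tost(s["tool_pos"]),s["contact_force"]);np.save("w8.npy",np.r_[s["tool_pos"],s["tool_rot"]])
cv2.imwrite("pics/w8.png",manip.grab_frame("wrist"))
crop(manip.grab_frame("scene"),"pics/s8.png",190,100,420,320,2.7)
E
```

```text
time: 12.9
tool_pos: [0.4291, 0.0545, 0.2315]
tool_rot: [0.012, -0.01, 0.71, -0.704]
contact_force: [1.4, 0.7, 0.8]
gripper_width: -0.002
[-155.92774539    1.18493008  231.50730486] [1.36274353 0.69389898 0.80007724]
```

View pics/w8.png

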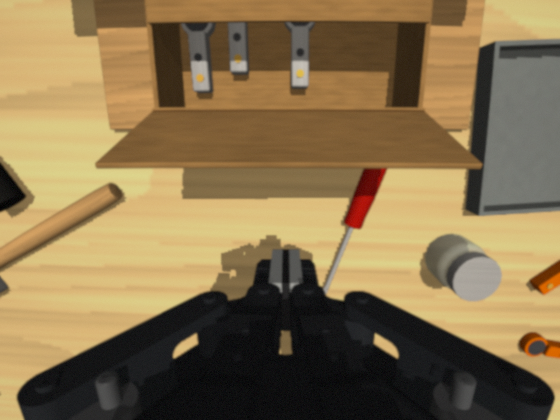

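View pics/s8.png

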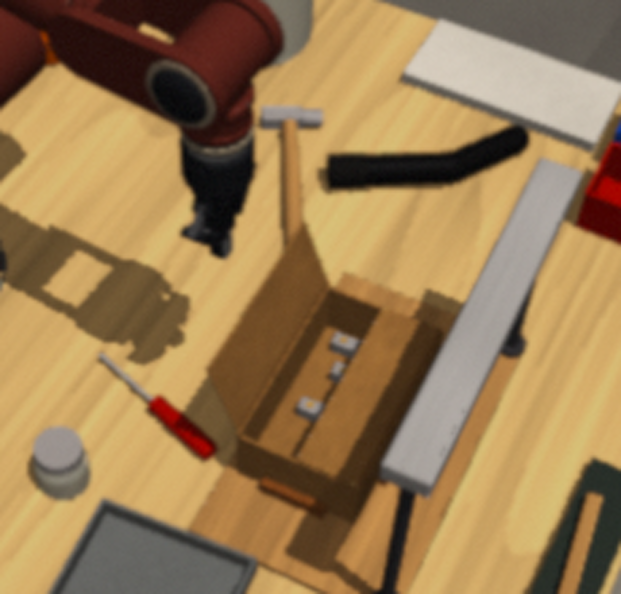

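The far flap is flat, and the near flap stands with its free edge at wrist row 166. Next I lower in front of it and push it over.

```bash
python3 -m jog '{"offset":[[0,0,-0.5],[0,0,-0.6],[0,0,-0.5],[0.3,0.01,0],[0.3,0.01,0],[0.3,0.01,0],[0.3,0.01,0],[0.3,0.01,0],[0.3,0.01,0],[0.3,0.01,0]],"angular":[[0,0,0],[0,0,0],[0,0,0],[0,0,0],[0,0,0],[0,0,0],[0,0,0],[0,0,0],[0,0,0],[0,0,0]],"jaw":[0,0,0,0,0,0,0,0,0,0]}'
python3 -m jog '{"offset":[[0.25,0.01,0],[0.25,0.01,0],[0.25,0.01,0],[0.25,0.01,0],[0,0,0]],"angular":[[0,0,0],[0,0,0],[0,0,0],[0,0,0],[0,0,0]],"jaw":[0,0,0,0,0]}'
python3 - <<'E'
from h import *
s=manip.state();print(tost(s["tool_pos"]),s["contact_force"])
crop(manip.grab_frame("scene"),"pics/s9.png",190,100,420,320,2.7)
E
```

```text
time: 14.0
tool_pos: [0.5377, 0.0579, 0.1512]
tool_rot: [0.011, -0.01, 0.71, -0.704]
contact_force: [-0.2, 0.3, -0.5]
gripper_width: -0.001
time: 14.5
tool_pos: [0.5879, 0.0598, 0.1516]
tool_rot: [0.011, -0.009, 0.71, -0.704]
contact_force: [0.1, 0.2, -0.3]
gripper_width: 0.002
[  2.91102433   1.70882715 151.56490099] [ 0.06197103  0.24258693 -0.32438889]
```

View pics/s9.png

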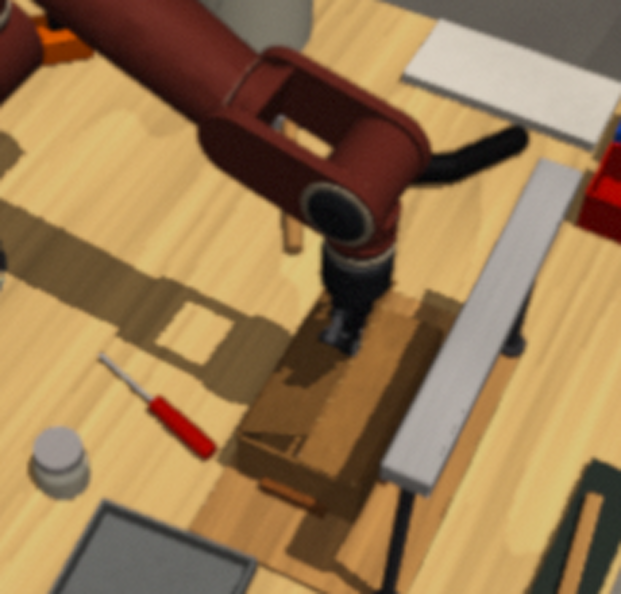

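```bash
python3 -m jog '{"offset":[[0,0,-0.25],[0,0,-0.25],[0,0,-0.2],[0,0,-0.15],[0,0,0]],"angular":[[0,0,0],[0,0,0],[0,0,0],[0,0,0],[0,0,0]],"jaw":[0,0,0,0,0]}';python3 -m jog '{"offset":[[0,0,-0.05],[0,0,0]],"angular":[[0,0,0],[0,0,0]],"jaw":[0,0]}';python3 -m jog '{"offset":[[0,0,-0.05],[0,0,0]],"angular":[[0,0,0],[0,0,0]],"jaw":[0,0]}'
```

```text
time: 15.05
tool_pos: [0.5846, 0.0599, 0.1069]
tool_rot: [0.01, -0.011, 0.71, -0.704]
contact_force: [0.2, -0.0, -0.4]
gripper_width: 0.0
time: 15.25
tool_pos: [0.5862, 0.0599, 0.1067]
tool_rot: [0.011, -0.01, 0.71, -0.704]
contact_force: [-0.1, -1.0, 0.2]
gripper_width: 0.001
time: 15.45
tool_pos: [0.5862, 0.0599, 0.1042]
tool_rot: [0.011, -0.01, 0.71, -0.704]
contact_force: [-0.1, -1.4, 0.3]
gripper_width: 0.0
```

```bash
python3 -m jog '{"offset":[[0,0,-0.05],[0,0,0]],"angular":[[0,0,0],[0,0,0]],"jaw":[0,0]}';python3 -m jog '{"offset":[[0,0,-0.03],[0,0,0]],"angular":[[0,0,0],[0,0,0]],"jaw":[0,0]}'
```

```text
time: 15.65
tool_pos: [0.586, 0.0599, 0.1014]
tool_rot: [0.011, -0.01, 0.71, -0.704]
contact_force: [0.0, -0.0, -0.1]
gripper_width: 0.0
time: 15.85
tool_pos: [0.5862, 0.0599, 0.1001]
tool_rot: [0.011, -0.01, 0.71, -0.704]
contact_force: [-0.4, 0.0, 0.2]
gripper_width: 0.001
```

```bash
python3 -m jog '{"offset":[[0,0,-0.04],[0,0,0]],"angular":[[0,0,0],[0,0,0]],"jaw":[0,0]}';python3 - <<'E'
from h import *
crop(manip.grab_frame("scene"),"pics/s10.png",250,170,370,290,5)
E
```

```text
time: 16.05
tool_pos: [0.5863, 0.0599, 0.0999]
tool_rot: [0.011, -0.01, 0.71, -0.704]
contact_force: [-4.4, 0.4, 8.3]
gripper_width: 0.005
```

View pics/s10.png

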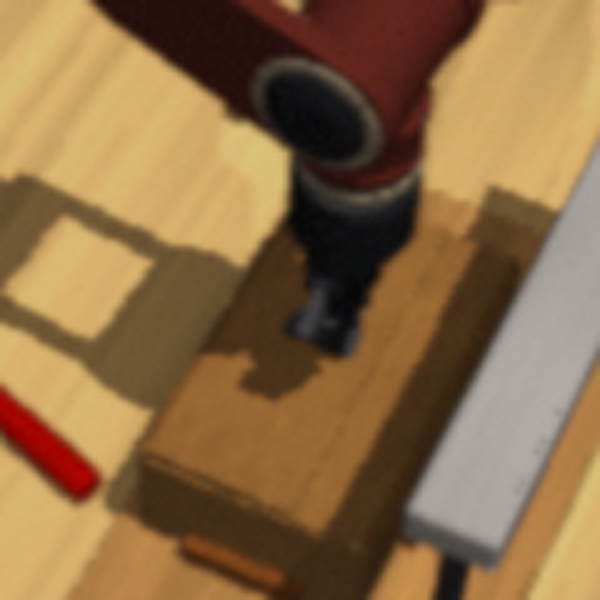

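Solid stop, and it looks flat. A little more press, then retreat and check.

```bash
python3 -m jog '{"offset":[[0,0,-0.05],[0,0,0]],"angular":[[0,0,0],[0,0,0]],"jaw":[0,0]}';python3 -m jog '{"offset":[[0,0,0.2],[0,0,0.5],[0,0,0.7],[0,0,0.7],[-0.3,0,0.6],[-0.6,0,0.2],[-0.6,0,0],[-0.6,0,0],[-0.4,0,0],[0,0,0],[0,0,0]],"angular":[[0,0,0],[0,0,0],[0,0,0],[0,0,0],[0,0,0],[0,0,0],[0,0,0],[0,0,0],[0,0,0],[0,0,0],[0,0,0]],"jaw":[0,0,0,0,0,0,0,0,0,0,0]}'
python3 - <<'E'
from h import *
s=manip.state();print(tost(s["tool_pos"]));np.save("w11.npy",np.r_[s["tool_pos"],s["tool_rot"]])
cv2.imwrite("pics/w11.png",manip.grab_frame("wrist"))
crop(manip.grab_frame("scene"),"pics/s11.png",190,100,420,320,2.7)
cv2.imwrite("pics/t11.png",manip.grab_frame("top"))
E
```

```text
time: 16.3
tool_pos: [0.5864, 0.0599, 0.0997]
tool_rot: [0.011, -0.01, 0.71, -0.704]
contact_force: [-11.0, -1.2, 19.9]
gripper_width: -0.003
time: 17.4
tool_pos: [0.4615, 0.0599, 0.2408]
tool_rot: [0.012, -0.009, 0.71, -0.704]
contact_force: [0.1, 0.5, -0.4]
gripper_width: 0.002
[-123.40465632    5.58618739  240.81842778]
```

View pics/w11.png

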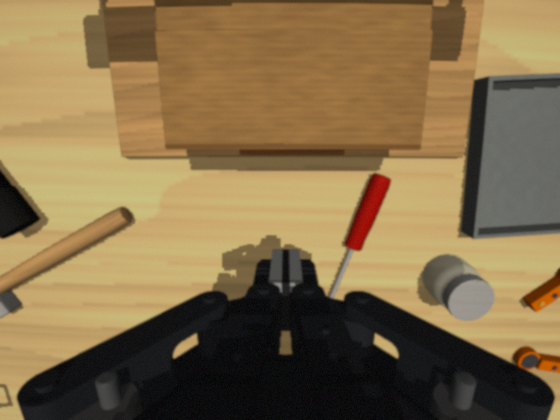

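View pics/s11.png

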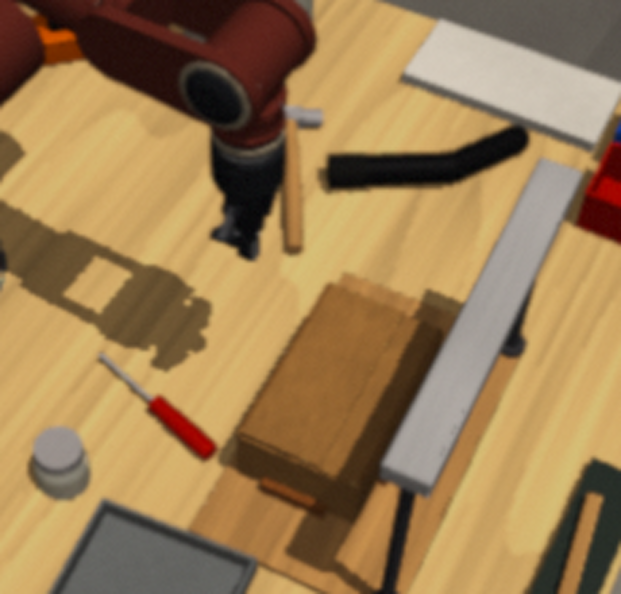

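View pics/t11.png

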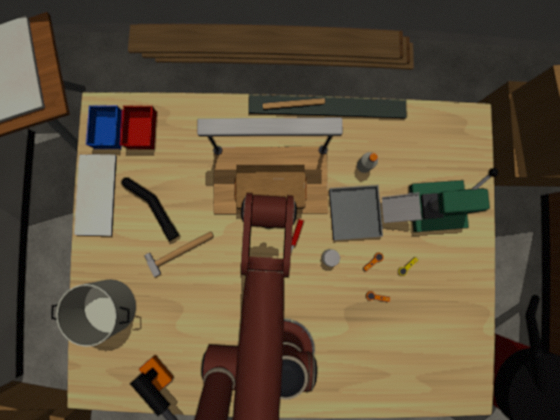

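Both flaps are flat, with the near one on top. The tray is empty, the tools look unmoved, and the robot is clear and touching nothing.

```bash
python3 -c "
from plant import manip; print(manip.job_done())"
```

```text
the job is handed in; nothing more can be done
None
```

The steel hinge is in the carton and both flaps are closed flat, the far one first and the near one on top. I handed the job in at about 17.5 s of the 58 s allowed.

- **Hinge:** I took it from the catch tray and laid it beside the two packed ones. A wrist picture before closing showed all three lying side by side.
- **Far flap:** I drew it inward from under the lamp bar with the closed fingers tilted 45°, then pressed it flat. It came to a firm stop at about 18 N.
- **Near flap:** I pushed it over and pressed it down on top, to a firm stop at about 20 N.
- **Last checks:** The final pictures showed the carton shut flat, the tray empty, and the robot clear with no contact force. The tools and other things looked unmoved by eye. I did not measure the final flap angles beyond the firm stops and the pictures. No check failed or disagreed.

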